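# Load the marking fixture and latch its guard gate

## Task

Stand the wheel bolt upright, head down, in the round recess of the guarded marking fixture and let go of it while the gate is still open; then push the yellow gate shut until its sprung latch snaps in behind the strike and holds. Close it gently: do not slam it or lean hard on it once it is home (the arm's contact with the gate must stay below 22 N), and leave the valve stem and the torch as they are.

Things in the scene. Friction and masses are not known exactly. Their poses are not given: they have to be found in the camera images.
- guard: Fixed fixture: grey base plate 240 x 240 x 12 mm, clear panels on three sides (tops 108 mm above the bench), open above; the gate closes local -x. Origin: centre of the underside, on the bench; z up. Panel inner faces at local y = -103, +103 and x = +93 mm. A dark pillar inside (x -62, y 65 mm, 48 mm tall) carries a black sprung buffer pointing at the gate.
- nest (a point): Centre of the floor of the round recess in the steel nest block (70 x 70 mm, top 47 mm above the bench) in the middle of the fixture. The floor is 37 mm above the bench; the recess is 26 mm across and 10 mm deep.
- wheel_bolt: Bright steel wheel bolt, 52 mm tall, 60 g, standing on its head on the bench behind the fixture's back panel. Origin: centre of its underside (end of the head); z up along the shank. Head 20 mm across up to height 10 mm, flange 25 mm across from 10 to 21 mm, shank 12 mm across from 21 to 52 mm.
- gate (a joint): Gate angle about its upright hinge, rad: grows as it opens (to 1.6), about 0 when shut; it stays where it is left. Latched, it rests between about -0.06 and +0.06, depending on how deep the strike is set (not known, varies by 20 mm at the free edge). Not latched, the buffer pushes it back to about 0.09 or more.
- latch (a joint): How far the brass bolt in the gate's free edge is pushed in, m: 0 out, about 0.006 as it rides over the strike, 0 again once snapped in. At the pad the push rises to 8 to 14 N as the bevel meets the strike 15 to 20 mm before it latches, drops to 6 to 10 N (buffer) for about 8 mm, then the bolt snaps out; some 3 mm on, the gate meets a rigid stop.
- gate_hinge (a point): Point on the gate's hinge line, 78 mm above the bench, at the fixture's local x = -95, y = -85 mm. Its axes turn with the gate: y along the gate from hinge to free edge, -x out of its outer face, z up; at gate angle 0 they are parallel to those of guard.
- gate_push (a point): Centre of the face of the black rubber push pad (26 mm across) on the gate's outer face, 140 mm from the hinge, 78 mm above the bench, 10 mm outside the gate's mid-plane; axes as gate_hinge. The gate: yellow frame, clear panel, 170 mm wide, 12 mm thick, 16 to 102 mm above the bench, 0.35 kg; it swings at under 1 N.
- valve_stem_1: Bystander: black valve stem with a green cap, 20 mm across, 50 mm tall, standing on the bench behind the back panel, beside the bolt. Origin: centre of its underside.
- torch: Bystander: black torch 121 mm long, 33 mm thick, lying on the bench beside the fixture on the side where the gate's hinge is. Origin: centre of its underside.
Mind the look-alikes: they are no part of the job. Leave any orange or pink look-alike of the wheel_bolt alone.

How it is judged:
On the way, in this order (a step that is already met when the one before it is completed fails the run):
1. the wheel bolt stands in the recess, released, while the gate is still open (more than 0.4 rad) (horizontal distance between wheel_bolt and nest below 0.005 m and z of wheel_bolt in the frame of nest between -0.004 and 0.004 m and angle between wheel_bolt's own z axis and vertical below 0.12 rad and linear speed of wheel_bolt below 0.02 m/s and contact force between the fingers and wheel_bolt below 0.1 N and value of joint gate above 0.4 rad), for 0.2 s.
2. the gate is shut and its latch has snapped in (value of joint gate below 0.075 rad and value of joint latch below 0.002 m and velocity of joint gate between -0.05 and 0.05 rad/s), for 0.2 s.
At the end, for the whole second after the job is handed in: bolt upright (7 deg), at rest in the recess (5 mm off centre, 4 mm in height); gate at rest below 0.075 rad with the latch pushed in less than 2 mm; valve stem and torch within 15 mm of their starts, not tipped (all of step 2 and horizontal distance between wheel_bolt and nest below 0.005 m and z of wheel_bolt in the frame of nest between -0.004 and 0.004 m and angle between wheel_bolt's own z axis and vertical below 0.12 rad and linear speed of wheel_bolt below 0.02 m/s and distance of each of valve_stem_1, torch from where it was at the start of the episode below 0.015 m and angle between each of valve_stem_1, torch's own z axis and vertical below 0.2 rad); the robot touches nothing.
It fails at once if the arm or fingers press on the gate with more than 22 N (contact force between any of the fingers, the arm and gate above 22 N).
It fails at once if the gate is slammed (closes faster than 2.5 rad/s) (velocity of joint gate below -2.5 rad/s).
It fails at once if the valve stem or torch is moved more than 15 mm (distance of any of valve_stem_1, torch from where it was at the start of the episode above 0.015 m).
It also fails if it takes over 72 s, if anything falls off the work surface, if the arm or the gripper's body presses on something with over 40 N, if the wrist force passes 120 N, or if a joint passes its speed limit or range.

## Robot

A 6-joint arm with a two-finger parallel gripper is mounted at the origin on a cart in front of the work surface, level with it; the furniture and walls round the work are solid. World frame = base frame: x ahead of the robot, y to its left, z up, the work surface at z = 0. Lengths are in m, angles in rad, forces in N, time in s.
With the tool pointing down it reaches from about 0.25 to 0.85 m from the base axis. Payload 12.5 kg.
Tool frame: the origin (TCP) lies on the centre line of the jaws, within the pads' length; the fingertips stand robot.tips_ahead ahead of it and the grasp point (between the pads) lies 6 mm ahead of it (robot.tips_ahead is the distance from the TCP to the fingertips, in m); z points along the fingers, y is the direction in which the jaws open and shut (so a half turn about z gives the same grasp; the last joint's range is limited). The gripper opens to 93 mm and grips with 3 to 60 N. Pads are 15 mm wide; open, the fingers measure 128 mm over their backs; the gripper's body (75 mm by 188 mm) begins 65 mm behind the grasp point.
Start: joints at [1.18, 0.351, 1.652, -0, 1.139, -0.085], TCP at [0.166, 0.524, 0.244] pointing down, gripper open.
Joint ranges: [-2.75, 2.75], [-0.79, 2.1], [0.01, 2.65], [-1.57, 4.71], [0.07, 3.14], [-2.87, 2.87]. Speed limits (rad/s): [2.22, 2.22, 2.79, 3.14, 3.14, 3.14].

## Interface

Orientations are given as [roll, pitch, yaw] about the fixed x, y, z axes, in that order (R = Rz(yaw) Ry(pitch) Rx(roll)).
In Python, from plant import robot, imaging gives the robot as it stands.
- The arm moves only by the shell command python3 -m creep 'ROWS' [FORCE]. ROWS is JSON, a list that holds one entry, the list of rows, each a list of 7 numbers: the shift along the tool's x, y, z normalised to -1 to 1, where 1 is 75 mm, then the turn, a rotation vector about the tool's x, y, z normalised to -1 to 1, where 1 is 180 degrees, then the closure, from -1 (fully open) to 1 (shut), so that 0 is half open. A call has exactly 10 rows; each row shifts and turns the pose as measured when the row begins, along the tool's axes as they then stand; what a row does not reach is not made up. A row lasts 1/8 s, in which the tool goes at most 62.5 mm and 10.7 degrees, less where a joint would pass 70% of its speed; a pose out of reach is approached as far as the arm can. A call with a number of a shift or a turn outside -1 to 1 is refused whole. A call with a gripper value outside its range is refused whole. The fingers move at their own pace and stop on an object; FORCE is the grip in N (left out, the last holds). Time passes only in rows, so rows that do not move let the fingers close, or fill a call up. It gives the time, the measured TCP pose, the force and the opening at its end, in the units of the state.
- robot.observe(): the state, without advancing time (a new reading comes with each control period).
- imaging.camera(name): name is "scene" or "top"; returns a dict with "frame" (400x640x3 uint8, red, green, blue), "fx", "fy", "cx", "cy" (pixels), "rvec" (rotation vector, rad) and "tvec" (3), from world to camera coordinates, as OpenCV has them. Camera axes: x right, y down, z forward; pixel columns grow to the right and rows downward; lengths in m; the calibration is good to about 2 mm. A picture is of the moment at which its call begins. There is no depth.
- robot.sign_off(): hands the job in, once; it reports no verdict.
Trained networks look in the newest picture that a camera, given by its name, has taken for a name from the list of things; names that differ only in an ending like _2 or _b are one class to them, and where a whole thing is asked for, a point or a joint stands for the part that bears it (a point fixed in the world has none). Each returns a list of dicts, best first, with "score" (0 to 1); they miss things now and then, are a little off and sometimes report something else, mostly with a low value. They report only what shows in the picture. A call takes as long as a camera call. They do not tell look-alikes from the thing itself.
- imaging.boxes_of(name, camera): "uv" ([column, row] in pixels, amid what is visible of it).
- imaging.silhouettes(name, camera): "mask" (400x640 bool, what is visible of it) and "uv" ([column, row] in pixels, amid what is visible of it).
- imaging.tip_of(name, camera): "uv" ([column, row] in pixels: a listed point, or the origin of a listed thing).
The state is a dict: "t": time; "joints": joint angles; "joint_vel": joint speeds; "joint_torque": joint torques, N m; "position": TCP position; "ee_rot": TCP orientation; "ft_force": force on the tool from outside, world axes, zero at the start; "torque": the same for the moment, N m; "finger_gap": opening from 0.0 (shut) to 1.0 (fully open).
Only numpy, scipy, OpenCV 4.12 (cv2) and the standard library are available. Lean on these libraries where they do the work, as an engineer would, in place of code of your own. Each camera call takes 0.05 s, during which the arm holds its last target.

## Working session

There is one attempt and no reset: what is moved stays moved. The work goes in short steps, Python scripts to look and compute and a shell command to move; the robot and the scene stay as the last step left them, time stands still between calls to the robot, and variables do not carry over. Pictures are saved under pics/ and viewed, and the job is handed in when it is done.

```bash
ls; mkdir -p pics; python3 - <<'E'
from plant import robot, imaging
import cv2
s=robot.observe()
print({k:(v if not hasattr(v,'round') else v) for k,v in s.items()}, robot.tips_ahead)
for c in ("scene","top"):
    d=imaging.camera(c); cv2.imwrite(f"pics/{c}0.png",d["frame"][:,:,::-1]); print(c,d["fx"],d["fy"],d["cx"],d["cy"],d["rvec"],d["tvec"])
    for n in ("wheel_bolt","valve_stem_1","torch","nest","guard","gate_hinge","gate_push"):
        print(n,[(round(r["score"],2),[round(float(x),1) for x in r["uv"]]) for r in imaging.tip_of(n,c)][:5])
E
```

```text
pics
{'t': 0.0, 'joints': array([ 1.18043070e+00,  3.51232826e-01,  1.65240159e+00,  3.51251279e-05,
        1.13910121e+00, -8.46279391e-02]), 'joint_vel': array([ 0.00027267, -0.00115319, -0.00039392, -0.00022208,  0.00057653,
        0.0009028 ]), 'joint_torque': array([ 3.18003164e-03, -4.97300792e+01, -2.85276818e+01,  6.99661975e-02,
        2.55174102e-02, -1.36519961e-04]), 'position': array([0.16541417, 0.524216  , 0.24311183]), 'ee_rot': array([-3.14045647e+00, -1.28383511e-04,  2.83584018e+00]), 'ft_force': array([-0.36900923, -0.72166132,  0.83509396]), 'torque': array([-0.04114579, -0.01678607,  0.03754883]), 'finger_gap': 1.0007914338255148} 0.025
scene 479.6373014890947 479.6373014890947 314.67899924881226 205.73719508149233 [ 2.05026023 -1.1076272   0.48423425] [-0.30060388  0.34520001  0.65206407]
wheel_bolt [(0.74, [361.7, 291.0]), (0.59, [384.4, 273.0]), (0.45, [352.6, 261.6])]
valve_stem_1 [(0.53, [389.0, 223.5]), (0.36, [269.6, 207.5])]
torch [(0.73, [225.3, 262.7])]
nest [(0.87, [270.1, 192.3])]
guard [(0.61, [266.7, 206.1])]
gate_hinge [(0.89, [205.8, 183.5])]
gate_push []
top 384.6925386400282 384.6925386400282 324.95919085234783 196.07832327756373 [ 2.16284756 -2.12154409  0.2072484 ] [-0.02584982  0.52351744  0.8463994 ]
wheel_bolt [(0.62, [384.9, 229.7]), (0.46, [362.6, 208.5]), (0.44, [391.0, 206.5])]
valve_stem_1 [(0.45, [364.9, 154.7])]
torch [(0.59, [281.2, 264.9])]
nest [(0.9, [268.1, 184.4])]
guard [(0.71, [268.1, 192.0])]
gate_hinge [(0.55, [217.8, 218.9])]
gate_push [(0.97, [154.2, 198.2])]
```

View pics/scene0.png

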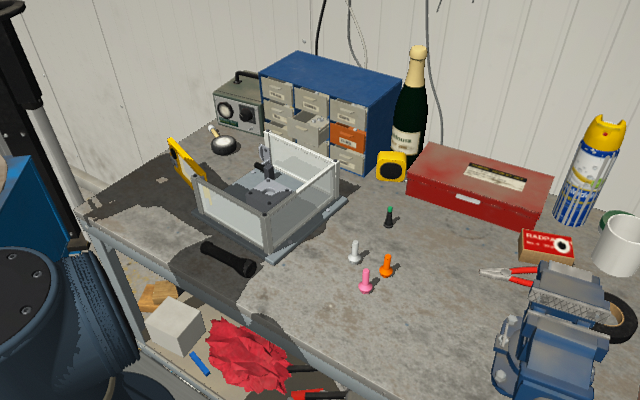

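View pics/top0.png

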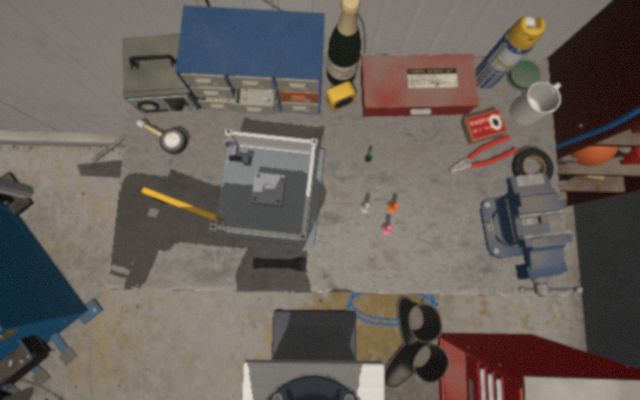

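```bash
python3 - <<'E'
import cv2
a=cv2.imread('pics/scene0.png')[195:315,320:420]; b=cv2.imread('pics/top0.png')[130:250,330:430]
cv2.imwrite('pics/crop0.png',cv2.hconcat([cv2.resize(a,(400,480),interpolation=cv2.INTER_CUBIC),cv2.resize(b,(400,480),interpolation=cv2.INTER_CUBIC)]))
E
```

```text
(no output)
```

View pics/crop0.png

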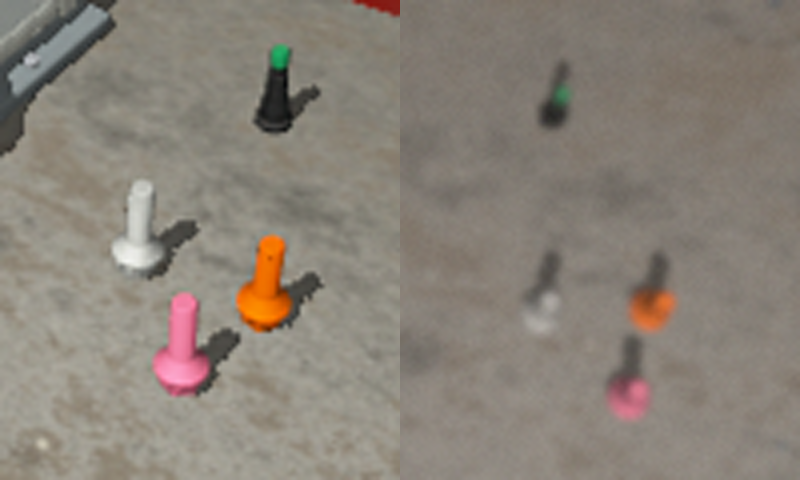

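Candidates for the wheel bolt are bright steel at scene (353,262) / top (363,208), orange at scene (384,273) / top (391,206), and pink at scene (362,291) / top (385,230). The description fits the steel one, and the crop confirms it. The gate stands open: its pad is at top (154,198) and its hinge at top (218,219). The valve stem is at scene (389,223) and the torch at scene (225,263).

```bash
cat > h.py <<'E'
import numpy as np, cv2
from scipy.spatial.transform import Rotation as Ro
def P(d):
    R=cv2.Rodrigues(np.array(d["rvec"],float))[0]; return R,np.array(d["tvec"],float).ravel(),np.array([[d["fx"],0,d["cx"]],[0,d["fy"],d["cy"]],[0,0,1.]])
def atz(d,uv,z):
    R,t,K=P(d); r=R.T@np.linalg.solve(K,[uv[0],uv[1],1.]); c=-R.T@t
    return c+r*(z-c[2])/r[2]
def proj(d,X):
    R,t,K=P(d); return cv2.projectPoints(np.array(X,float).reshape(-1,3),np.array(d["rvec"],float),np.array(d["tvec"],float),K,None)[0].reshape(-1,2)
def tri(d1,u1,d2,u2):
    A=[]
    R,t,K=P(d1);P1=K@np.c_[R,t]; R,t,K=P(d2);P2=K@np.c_[R,t]
    X=cv2.triangulatePoints(P1,P2,np.array(u1,float).reshape(2,1),np.array(u2,float).reshape(2,1)).ravel(); return X[:3]/X[3]
E
python3 - <<'E'
from plant import robot, imaging
from h import *
np.set_printoptions(precision=4,suppress=True)
s=imaging.camera("scene");t=imaging.camera("top")
Z=dict(wheel_bolt=0,valve_stem_1=0,torch=0,nest=.037,guard=0,gate_hinge=.078,gate_push=.078)
for n,z in Z.items():
    for c,d in (("scene",s),("top",t)):
        for r in imaging.tip_of(n,c)[:3]:
            print(n,c,round(r["score"],2),np.round(r["uv"],1),atz(d,r["uv"],z)[:2])
E
```

```text
wheel_bolt scene 0.78 [383.6 274. ] [ 0.5084 -0.1763]
wheel_bolt scene 0.78 [363.5 291.4] [ 0.4522 -0.1651]
wheel_bolt scene 0.59 [351.7 263.5] [ 0.499  -0.1132]
wheel_bolt top 0.68 [361.2 206. ] [ 0.5091 -0.1052]
wheel_bolt top 0.61 [390.8 208.3] [ 0.5049 -0.1774]
wheel_bolt top 0.38 [385.1 229.3] [ 0.4536 -0.163 ]
valve_stem_1 scene 0.69 [389.8 223. ] [ 0.6396 -0.1224]
valve_stem_1 top 0.64 [364.8 159. ] [ 0.6272 -0.114 ]
torch scene 0.71 [228.3 260.4] [0.3772 0.0911]
torch top 0.59 [279.8 264.4] [0.366 0.087]
nest scene 0.69 [271.2 191.3] [0.5554 0.1204]
nest scene 0.39 [352.9 260. ] [ 0.4777 -0.1268]
nest scene 0.36 [207.2 184.2] [0.4998 0.2541]
nest top 0.76 [267.5 188.7] [0.5399 0.1187]
guard scene 0.8 [269.5 204.5] [0.5517 0.1259]
guard top 0.77 [269.6 194. ] [0.5339 0.1179]
gate_hinge scene 0.55 [208.9 184.5] [0.466  0.2082]
gate_hinge top 0.95 [217.9 217. ] [0.4666 0.2191]
gate_push scene 0.65 [175.2 154.1] [0.5066 0.3482]
gate_push top 0.84 [156.8 198.2] [0.5056 0.3557]
```

```bash
python3 - <<'E'
import cv2
a=cv2.imread('pics/scene0.png')[120:270,160:360]; b=cv2.imread('pics/top0.png')[120:270,130:330]
cv2.imwrite('pics/crop1.png',cv2.resize(a,(800,600),interpolation=cv2.INTER_CUBIC))
cv2.imwrite('pics/crop2.png',cv2.resize(b,(800,600),interpolation=cv2.INTER_CUBIC))
E
```

```text
(no output)
```

View pics/crop1.png

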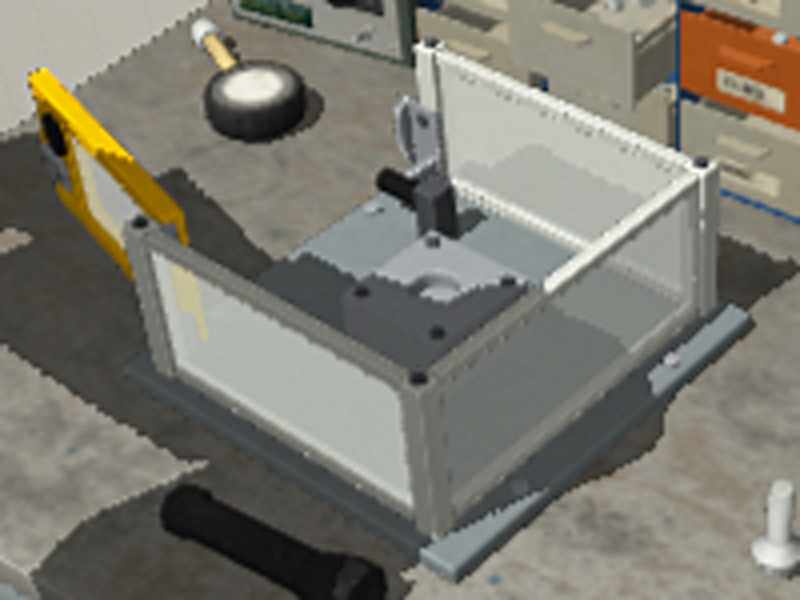

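View pics/crop2.png

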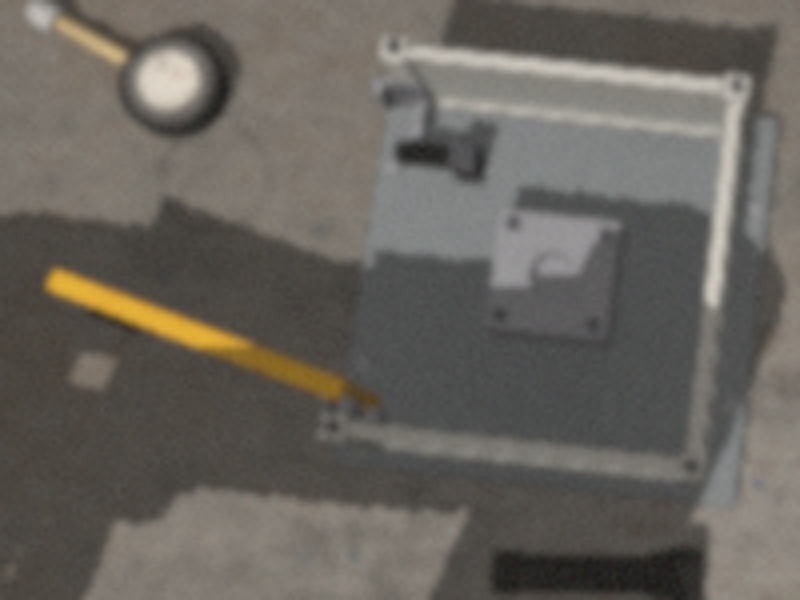

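```bash
python3 - <<'E'
from plant import robot, imaging
from h import *
from scipy.optimize import least_squares
np.set_printoptions(precision=4,suppress=True)
s=imaging.camera("scene");t=imaging.camera("top")
c1=lambda p:(np.array(p)+.5)/4-.5+[160,120]; c2=lambda p:(np.array(p)+.5)/4-.5+[130,120]
S=[(433,242),(508,282),(438,333),(362,292),(430,43),(703,162),(419,378),(140,222)]
T=[(513,222),(603,234),(594,324),(499,316),(394,45),(738,86),(691,465),(332,425)]
X=[]
for a,b in zip(S,T):
    x=tri(s,c1(a),t,c2(b)); X.append(x); print(x, proj(s,x)-c1(a), proj(t,x)-c2(b))
X=np.array(X);print("nest",X[:4].mean(0),"posts",X[4:].mean(0))
for i,j in ((0,1),(3,2),(4,5),(7,6)): print("yaw local x",np.degrees(np.arctan2(*(X[j]-X[i])[1::-1])))
for i,j in ((3,0),(2,1),(7,4),(6,5)): print("yaw local y",np.degrees(np.arctan2(*(X[j]-X[i])[1::-1]))-90, np.linalg.norm(X[j]-X[i]))
print("nest tri z.047", atz(s,c1((435.3,287.3)),.047), atz(t,c2((552.3,274)),.047))
st=np.array((142,185)); print("tip scene z.052",atz(s,st/4+[320,195],.052),"top",atz(t,[367,205],.052), tri(s,st/4+[320,195],t,[367,205]))
for n in("wheel_bolt","valve_stem_1"):
  for c,d in(("scene",s),("top",t)):
    for r in imaging.silhouettes(n,c):
      m=r["mask"]; ys,xs=np.nonzero(m); print(n,c,r["score"],r["uv"],m.sum(),xs.min(),xs.max(),ys.min(),ys.max(), xs.mean(),ys.mean())
E
```

```text
[0.5697 0.14   0.0496] [[-0.2666  0.0413]] [[ 0.2898 -0.2616]]
[0.5648 0.0872 0.0479] [[-0.5794  0.0988]] [[ 0.6224 -0.5479]]
[0.5109 0.0909 0.0498] [[-0.2989  0.0456]] [[ 0.3095 -0.2801]]
[0.5148 0.1447 0.0505] [[-0.5229  0.0688]] [[ 0.549  -0.5073]]
[0.6534 0.2005 0.1106] [[-0.0591  0.0098]] [[ 0.0708 -0.0634]]
[0.6352 0.0104 0.1118] [[-0.4488  0.1038]] [[ 0.5155 -0.4228]]
[0.4275 0.0308 0.1107] [[-0.4329  0.0626]] [[ 0.428 -0.39 ]]
[0.4446 0.22   0.1108] [[-0.263   0.0201]] [[ 0.2735 -0.272 ]]
nest [0.5401 0.1157 0.0495] posts [0.5402 0.1154 0.111 ]
yaw local x -95.25772077030147
yaw local x -94.17508391701608
yaw local x -95.48488285937145
yaw local x -95.17192573742048
yaw local y -94.91151777493748 0.05509667129229137
yaw local y -93.94483448695281 0.054117939458960186
yaw local y -95.32202145541896 0.20974041343742725
yaw local y -95.60349109468075 0.20870504642467363
nest tri z.047 [0.5425 0.1168 0.047 ] [0.5394 0.117  0.047 ]
tip scene z.052 [ 0.5086 -0.1137  0.052 ] top [ 0.504  -0.1125  0.052 ] [ 0.5051 -0.114   0.0546]
wheel_bolt scene 0.78 [362.6, 285.3] 214 359 371 269 293 364.9299065420561 282.5607476635514
wheel_bolt scene 0.5 [351.0, 256.3] 147 349 359 241 262 354.2312925170068 253.28571428571428
wheel_bolt scene 0.5 [385.6, 268.4] 206 379 392 254 277 385.5 267.1456310679612
wheel_bolt top 0.63 [391.5, 207.4] 68 387 396 204 211 391.75 207.41176470588235
wheel_bolt top 0.52 [363.1, 206.7] 83 360 369 203 213 364.8072289156627 207.96385542168676
wheel_bolt top 0.48 [382.1, 228.6] 93 381 391 225 234 386.3010752688172 229.4516129032258
valve_stem_1 top 0.37 [365.8, 159.1] 65 364 371 152 162 367.89230769230767 157.44615384615383
```

```bash
cat >> h.py <<'E'
def delta(goal,yaw=None):
    from plant import robot
    o=robot.observe(); R=Ro.from_euler('xyz',o["ee_rot"]); 
    d=R.inv().apply(np.array(goal)-o["position"])/.075
    print("t",round(o["t"],2),"pos",np.round(o["position"],4),"rot",np.round(o["ee_rot"],3),"gap",round(o["finger_gap"]*93,1),"F",np.round(o["ft_force"],1))
    print("shift units",np.round(d,3))
    if yaw is not None:
        print("turn units",np.round((R.inv()*Ro.from_euler('xyz',[np.pi,0,yaw])).as_rotvec()/np.pi,4))
E
python3 -m creep '[[[0,0,0,0,0,0.055,0.1],[0,0,0,0,0,0.055,0.1],[0,0,0,0,0,0.055,0.1],[0,0,0,0,0,0.055,0.1],[0,0,0,0,0,0.055,0.1],[0,0,0,0,0,0.055,0.1],[0,0,0,0,0,0.055,0.1],[0,0,0,0,0,0.02,0.1],[0,0,0,0,0,0,0.1],[0,0,0,0,0,0,0.1]]]' 20
python3 -c "
from h import *
delta([.5055,-.114,.13],1.571)"
```

```text
t: 3.15
position: [0.1655, 0.5245, 0.2436]
ee_rot: [-3.142, 0.0, 1.523]
ft_force: [-0.4, -0.2, 0.4]
finger_gap: 0.449
t 3.15 pos [0.1655 0.5245 0.2436] rot [-3.142  0.     1.523] gap 41.8 F [-0.4 -0.2  0.4]
shift units [-8.288  4.932  1.515]
turn units [-0.      0.     -0.0152]
```

```bash
python3 -m creep '[[[0,0,0,0,0,-0.015,0.1],[-0.68,0.36,0,0,0,0,0.1],[-0.68,0.36,0,0,0,0,0.1],[-0.68,0.36,0,0,0,0,0.1],[-0.68,0.36,0,0,0,0,0.1],[-0.68,0.36,0,0,0,0,0.1],[-0.68,0.36,0,0,0,0,0.1],[-0.68,0.36,0,0,0,0,0.1],[-0.68,0.36,0,0,0,0,0.1],[-0.68,0.36,0,0,0,0,0.1]]]'
python3 -c "
from h import *
delta([.5055,-.114,.13],1.571)"
```

```text
t: 4.4
position: [0.4188, 0.0566, 0.2448]
ee_rot: [3.136, -0.003, 1.592]
ft_force: [1.5, -0.7, 0.4]
finger_gap: 0.454
t 4.4 pos [0.4188 0.0566 0.2448] rot [ 3.136e+00 -3.000e-03  1.592e+00] gap 42.2 F [ 1.5 -0.7  0.4]
shift units [-2.303  1.098  1.53 ]
turn units [ 0.0018 -0.0009  0.0068]
```

```bash
python3 -m creep '[[[-0.4,0.2,0,0.002,-0.001,0.004,0.1],[-0.6,0.3,0.1,0,0,0,0.1],[-0.6,0.3,0.2,0,0,0,0.1],[-0.4,0.2,0.25,0,0,0,0.1],[-0.25,0.08,0.25,0,0,0,0.1],[0,0,0.25,0,0,0,0.1],[0,0,0.25,0,0,0,0.1],[0,0,0.15,0,0,0,0.1],[0,0,0,0,0,0,0.1],[0,0,0,0,0,0,0.1]]]'
python3 - <<'E'
from h import *
from plant import imaging
delta([.5055,-.114,.053],1.571)
a=imaging.camera("scene");b=imaging.camera("top")
for d,n in((a,"scene"),(b,"top")): print(proj(d,[[.5053,-.1135,0],[.5053,-.1135,.052]]))
A=a["frame"][150:300,280:430,::-1];B=b["frame"][130:280,300:450,::-1]
cv2.imwrite("pics/g1.png",cv2.hconcat([cv2.resize(A,(400,400)),cv2.resize(B,(400,400))]))
E
```

```text
t: 5.65
position: [0.5066, -0.122, 0.1342]
ee_rot: [3.138, 0.002, 1.585]
ft_force: [0.1, -0.1, -0.3]
finger_gap: 0.45
t 5.65 pos [ 0.5066 -0.122   0.1342] rot [3.138e+00 2.000e-03 1.585e+00] gap 41.8 F [ 0.1 -0.1 -0.3]
shift units [ 0.109 -0.018  1.083]
turn units [0.0013 0.0005 0.0044]
[[353.53297075 261.50176668]
 [354.48806942 242.26979269]]
[[364.59925703 207.61986566]
 [367.43765576 204.4480331 ]]
```

View pics/g1.png

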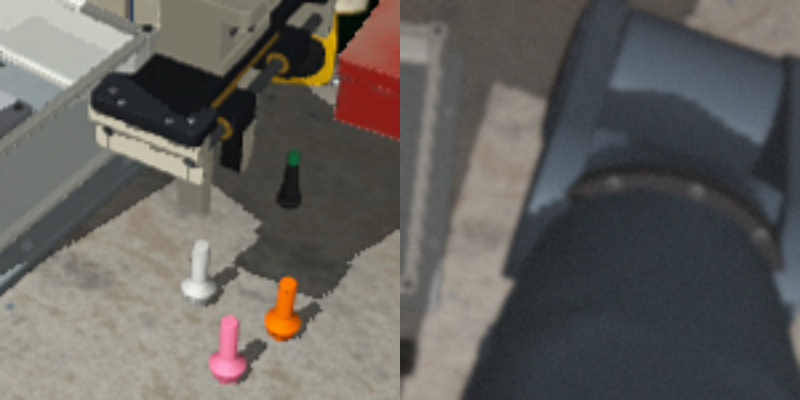

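The steel bolt stands untouched under the open jaws: its tip is at scene (356,241) and its base at (354,262), which agrees with the model. Next I descend.

```bash
python3 -m creep '[[[0.11,-0.015,0,0.001,0,0.004,0.1],[0,0,0.2,0,0,0,0.1],[0,0,0.25,0,0,0,0.1],[0,0,0.25,0,0,0,0.1],[0,0,0.2,0,0,0,0.1],[0,0,0.15,0,0,0,0.1],[0,0,0.05,0,0,0,0.1],[0,0,0,0,0,0,0.1],[0,0,0,0,0,0,0.1],[0,0,0,0,0,0,0.1]]]'
python3 - <<'E'
from h import *
from plant import imaging
delta([.5055,-.114,.053],1.571)
a=imaging.camera("scene")
A=a["frame"][170:290,290:410,::-1]
cv2.imwrite("pics/g2.png",cv2.resize(A,(600,600)))
E
```

```text
t: 7.0
position: [0.506, -0.1128, 0.0479]
ee_rot: [3.138, 0.002, 1.572]
ft_force: [0.6, 0.3, -0.4]
finger_gap: 0.449
t 7.0 pos [ 0.506  -0.1128  0.0479] rot [3.138e+00 2.000e-03 1.572e+00] gap 41.7 F [ 0.6  0.3 -0.4]
shift units [-0.016 -0.006 -0.068]
turn units [0.001  0.0008 0.0004]
```

View pics/g2.png

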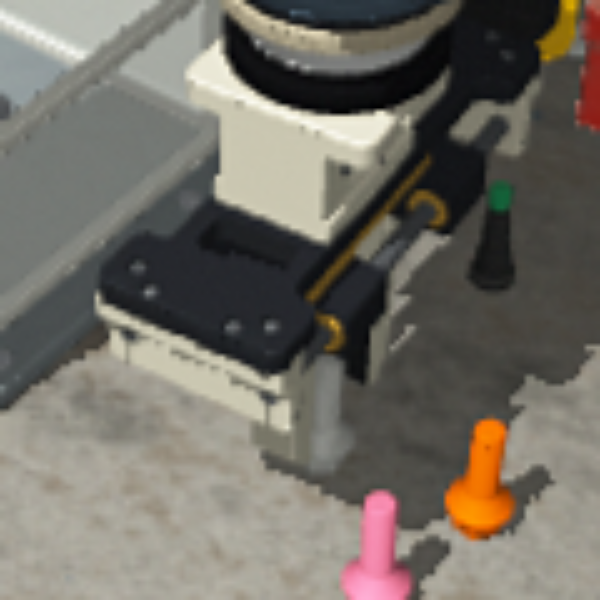

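The bolt is between the fingers at crop (325,440). The tips sit 2 mm above the flange, so I raise a little and close.

```bash
python3 -m creep '[[[0,0,-0.05,0.001,0.001,0,0.1],[0,0,0,0,0,0,0.1],[0,0,0,0,0,0,0.5],[0,0,0,0,0,0,1],[0,0,0,0,0,0,1],[0,0,0,0,0,0,1],[0,0,0,0,0,0,1],[0,0,0,0,0,0,1],[0,0,0,0,0,0,1],[0,0,0,0,0,0,1]]]' 20
python3 - <<'E'
from h import *
delta([.506,-.1130,.19],1.571)
E
```

```text
t: 8.3
position: [0.5058, -0.1129, 0.0525]
ee_rot: [-3.141, -0.001, 1.572]
ft_force: [-1.8, -0.1, 3.5]
finger_gap: 0.114
t 8.3 pos [ 0.5058 -0.1129  0.0525] rot [-3.141e+00 -1.000e-03  1.572e+00] gap 10.6 F [-1.8 -0.1  3.5]
shift units [ 0.     0.002 -1.833]
turn units [-0.0001 -0.0003  0.0004]
```

```bash
python3 -m creep '[[[0,0,-0.15,0,0,0,1],[0,0,-0.3,0,0,0,1],[0,0,-0.4,0,0,0,1],[0,0,-0.4,0,0,0,1],[0,0,-0.4,0,0,0,1],[0,0,-0.25,0,0,0,1],[0.2,0,0,0,0,0,1],[0.35,0.05,0,0,0,0,1],[0.4,0.1,0,0,0,0,1],[0.4,0.1,0,0,0,0,1]]]' 
python3 - <<'E'
from h import *
from plant import imaging
delta([.5405,.1165,.19],1.571)
a=imaging.camera("scene")
A=a["frame"][120:280,220:420,::-1]
cv2.imwrite("pics/g3.png",cv2.resize(A,(750,600)))
E
```

```text
t: 9.55
position: [0.524, -0.0074, 0.2014]
ee_rot: [3.14, -0.001, 1.569]
ft_force: [0.7, 0.2, -0.7]
finger_gap: 0.118
t 9.55 pos [ 0.524  -0.0074  0.2014] rot [ 3.140e+00 -1.000e-03  1.569e+00] gap 11.0 F [ 0.7  0.2 -0.7]
shift units [1.652 0.217 0.154]
turn units [ 0.0005 -0.0003 -0.0006]
```

View pics/g3.png

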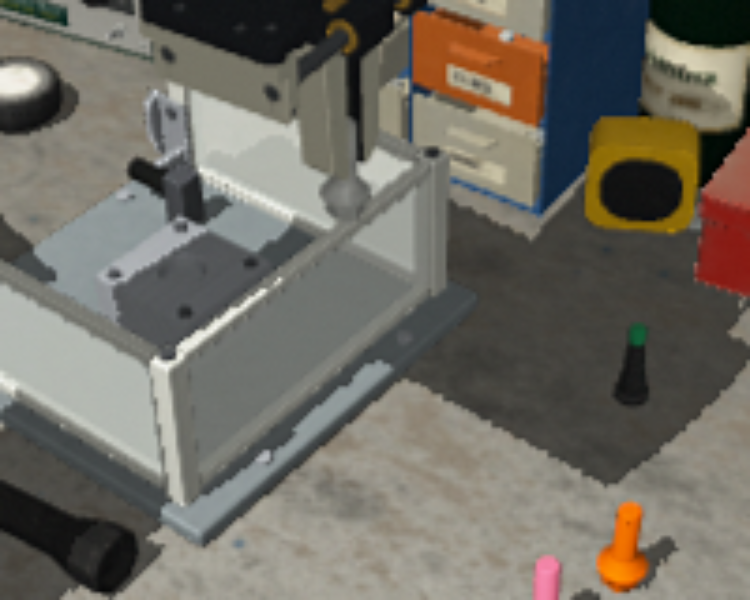

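The bolt is held upright with its head at crop (345,190). The valve stem and look-alikes are undisturbed.

```bash
python3 -m creep '[[[0.35,0.04,0,0,0,0,1],[0.4,0.06,0,0,0,0,1],[0.4,0.06,0,0,0,0,1],[0.25,0.04,0,0,0,0,1],[0.1,0,0,0,0,0,1],[0,0,0,0,0,0,1],[0,0,0.2,0,0,0,1],[0,0,0.2,0,0,0,1],[0,0,0.2,0,0,0,1],[0,0,0,0,0,0,1]]]' 
python3 - <<'E'
from h import *
from plant import imaging
delta([.5405,.1165,.0905],1.571)
a=imaging.camera("scene");b=imaging.camera("top")
A=a["frame"][120:240,190:340,::-1];B=b["frame"][130:250,200:350,::-1]
cv2.imwrite("pics/g4.png",cv2.resize(A,(750,600)))
cv2.imwrite("pics/g4t.png",cv2.resize(B,(500,400)))
E
```

```text
t: 10.85
position: [0.5358, 0.1132, 0.1482]
ee_rot: [-3.135, -0.002, 1.571]
ft_force: [0.2, 0.6, 0.7]
finger_gap: 0.118
t 10.85 pos [0.5358 0.1132 0.1482] rot [-3.135e+00 -2.000e-03  1.571e+00] gap 11.0 F [0.2 0.6 0.7]
shift units [0.043 0.067 0.769]
turn units [-0.0019 -0.0005 -0.    ]
```

View pics/g4.png

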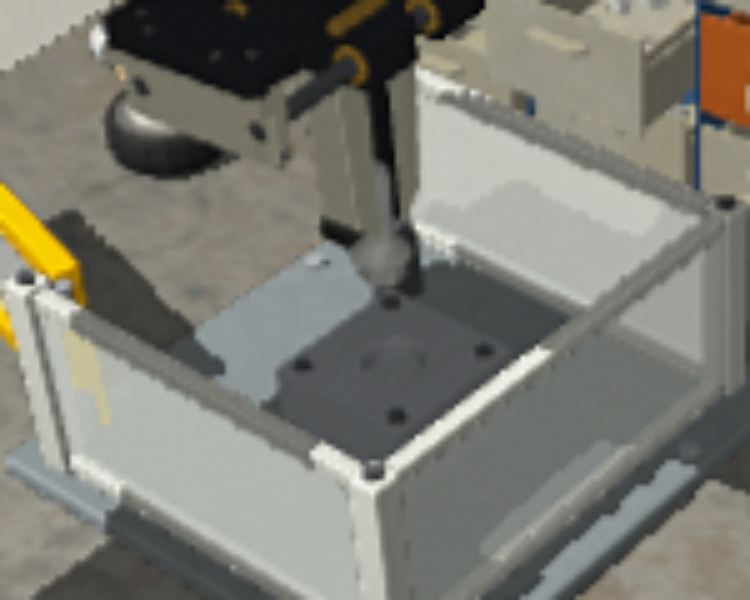

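The bolt's head, at crop (385,260), is above the recess at (393,357). I trim xy and tilt, then descend most of the way.

```bash
python3 -m creep '[[[0.04,0.065,0,-0.002,0,0,1],[0,0,0.1,0,0,0,1],[0,0,0.15,0,0,0,1],[0,0,0.15,0,0,0,1],[0,0,0.1,0,0,0,1],[0,0,0.05,0,0,0,1],[0,0,0,0,0,0,1],[0,0,0,0,0,0,1],[0,0,0,0,0,0,1],[0,0,0,0,0,0,1]]]' 
python3 - <<'E'
from h import *
from plant import imaging
delta([.5405,.1165,.0905],1.571)
a=imaging.camera("scene")
A=a["frame"][150:230,220:320,::-1]
cv2.imwrite("pics/g5.png",cv2.resize(A,(750,600)))
E
```

```text
t: 12.2
position: [0.5426, 0.1168, 0.1066]
ee_rot: [3.136, -0.002, 1.571]
ft_force: [0.5, 0.4, -1.5]
finger_gap: 0.119
t 12.2 pos [0.5426 0.1168 0.1066] rot [ 3.136e+00 -2.000e-03  1.571e+00] gap 11.1 F [ 0.5  0.4 -1.5]
shift units [-0.005 -0.03   0.215]
turn units [ 0.0016 -0.0007  0.0001]
```

View pics/g5.png

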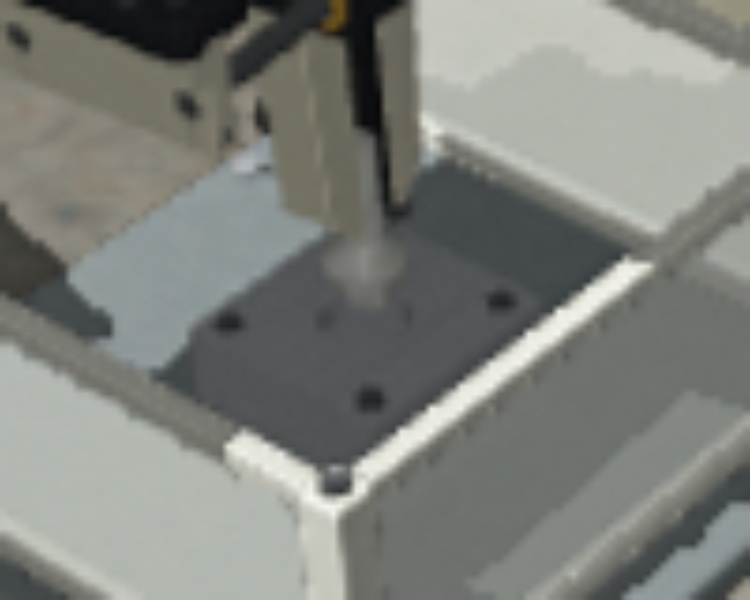

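The head is centred over the recess: its bottom is at crop (370,305) and the recess centre at (365,318). I lower it the last 16 mm.

```bash
python3 -m creep '[[[-0.005,-0.03,0.03,0.0015,-0.0007,0,1],[0,0,0.04,0,0,0,1],[0,0,0.04,0,0,0,1],[0,0,0.04,0,0,0,1],[0,0,0.03,0,0,0,1],[0,0,0.02,0,0,0,1],[0,0,0.01,0,0,0,1],[0,0,0,0,0,0,1],[0,0,0,0,0,0,1],[0,0,0,0,0,0,1]]]' 
python3 - <<'E'
from h import *
from plant import imaging
delta([.5405,.1165,.0905],1.571)
a=imaging.camera("scene")
A=a["frame"][150:230,220:320,::-1]
cv2.imwrite("pics/g6.png",cv2.resize(A,(750,600)))
E
```

```text
t: 13.5
position: [0.5403, 0.1164, 0.0898]
ee_rot: [3.141, 0.0, 1.571]
ft_force: [0.5, 0.2, -1.3]
finger_gap: 0.119
t 13.5 pos [0.5403 0.1164 0.0898] rot [3.141 0.    1.571] gap 11.1 F [ 0.5  0.2 -1.3]
shift units [ 0.001  0.003 -0.009]
turn units [0.     0.     0.0001]
```

View pics/g6.png

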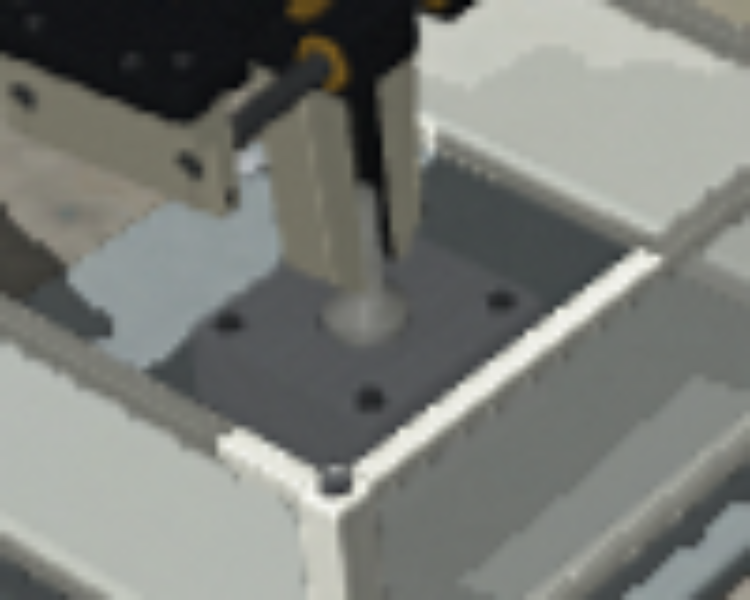

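The flange sits on the block, covering the recess at crop (364,315), so the head is in. I release and rise.

```bash
python3 -m creep '[[[0,0,0,0,0,0,0.7],[0,0,0,0,0,0,0.5],[0,0,0,0,0,0,0.3],[0,0,0,0,0,0,0.1],[0,0,0,0,0,0,0.1],[0,0,-0.15,0,0,0,0.1],[0,0,-0.3,0,0,0,0.1],[0,0,-0.4,0,0,0,0.1],[0,0,-0.4,0,0,0,0.1],[0,0,-0.3,0,0,0,0.1]]]' 
python3 - <<'E'
from h import *
from plant import imaging
delta([.5405,.1165,.22],1.571)
a=imaging.camera("scene")
A=a["frame"][120:240,160:310,::-1]
cv2.imwrite("pics/g7.png",cv2.resize(A,(750,600)))
E
```

```text
t: 14.8
position: [0.5398, 0.1164, 0.2114]
ee_rot: [-3.141, 0.0, 1.571]
ft_force: [0.1, 0.2, -0.4]
finger_gap: 0.449
t 14.8 pos [0.5398 0.1164 0.2114] rot [-3.141  0.     1.571] gap 41.8 F [ 0.1  0.2 -0.4]
shift units [ 0.001  0.009 -0.114]
turn units [-0.0003  0.0001  0.0001]
```

View pics/g7.png

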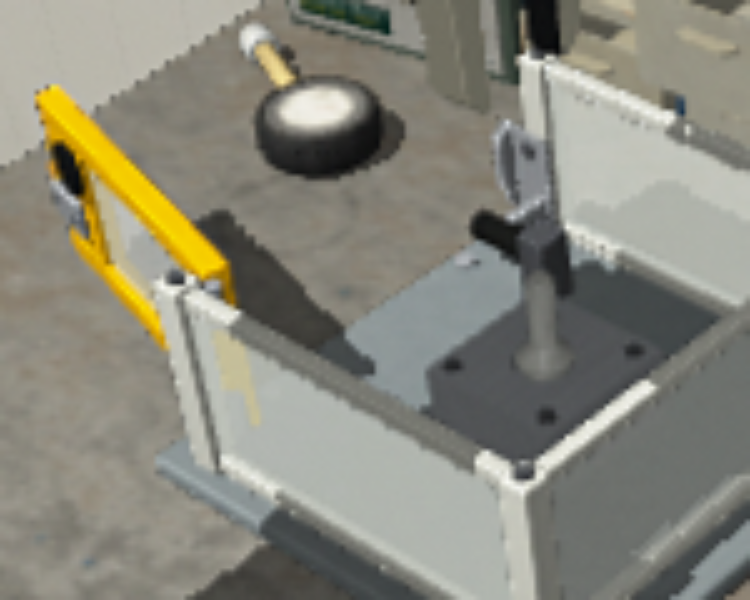

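The bolt stands upright in the recess, released, with its flange at crop (543,357). The gate is still wide open. Next I measure the gate angle.

```bash
cat >> h.py <<'E'
C=np.array([.5401,.116]); PSI=np.radians(-95.2)
ex=np.array([np.cos(PSI),np.sin(PSI)]); ey=np.array([-ex[1],ex[0]])
H=C-.095*ex-.085*ey
def gp(th,along,out):
    yp=np.cos(th)*ey-np.sin(th)*ex; n=-np.cos(th)*ex-np.sin(th)*ey
    return H+along*yp+out*n
def nyaw(th): return PSI+np.pi+th
E
python3 - <<'E'
from h import *
from plant import imaging, robot
print(robot.observe()["joints"])
a=imaging.camera("scene");b=imaging.camera("top")
for n in("gate_push","gate_hinge"):
  for c,d in(("scene",a),("top",b)):
    for r in imaging.tip_of(n,c)[:2]:
      X=atz(d,r["uv"],.078)[:2]; v=X-H; print(n,c,r["score"],np.round(r["uv"],1),X, "th",np.arctan2(-v@ex,v@ey)-np.arctan2(.01,.14), np.linalg.norm(v))
print(H)
for th in (1.2,1.25,1.3,1.35):
  for al,z in((.17,.102),(.0,.102),(.14,.078)):
    o=.01 if al==.14 else 0
    X=[*gp(th,al,o),z]; print(th,al,proj(a,X),proj(b,X))
A=a["frame"][130:210,160:260,::-1]
cv2.imwrite("pics/g8.png",cv2.resize(A,(750,600),interpolation=cv2.INTER_CUBIC))
B=b["frame"][150:230,130:230,::-1]
cv2.imwrite("pics/g8t.png",cv2.resize(B,(750,600),interpolation=cv2.INTER_CUBIC))
E
```

```text
[ 1.28186462e-01  3.87667259e-01  1.67608800e+00 -2.03157678e-04
  1.07473415e+00  1.27692714e-01]
gate_push scene 0.42 [224.8 260.2] [0.32545918 0.03904966] th -2.2095119727810193 0.22659530791391944
gate_push top 0.38 [155.8 198.8] [0.50418231 0.35771655] th 1.3100059465053118 0.14506279860495822
gate_hinge scene 0.72 [206.3 184.3] [0.46358976 0.21319307] th -1.6429229240209113 0.005141260729583772
[0.46405992 0.21831279]
1.2 0.17 [[176.83750773 135.16033336]] [[146.77737881 180.59805983]]
1.2 0.0 [[202.62431619 173.99116023]] [[215.3961676  216.89575464]]
1.2 0.14 [[178.81260977 151.75899365]] [[160.73243436 192.96823108]]
1.25 0.17 [[173.19087401 136.27372621]] [[144.75077278 184.05986328]]
1.25 0.0 [[202.62431619 173.99116023]] [[215.3961676  216.89575464]]
1.25 0.14 [[175.86759335 152.83074651]] [[159.32087556 195.86537787]]
1.3 0.17 [[169.58756661 137.4791107 ]] [[142.89242792 187.61471672]]
1.3 0.0 [[202.62431619 173.99116023]] [[215.3961676  216.89575464]]
1.3 0.14 [[172.97170503 153.979107  ]] [[158.05188677 198.8260154 ]]
1.35 0.17 [[166.03434665 138.77527537]] [[141.20772962 191.25443362]]
1.35 0.0 [[202.62431619 173.99116023]] [[215.3961676  216.89575464]]
1.35 0.14 [[170.13093584 155.20257086]] [[156.92918923 201.84311517]]
```

View pics/g8.png

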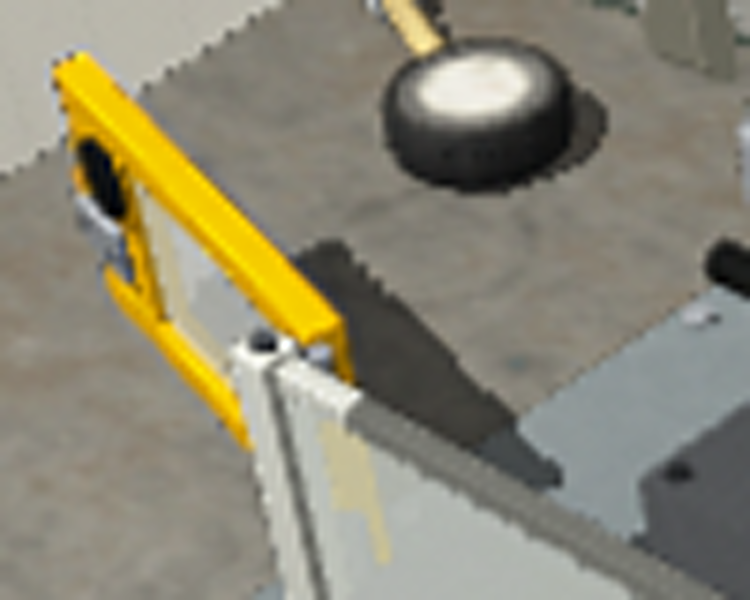

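View pics/g8t.png

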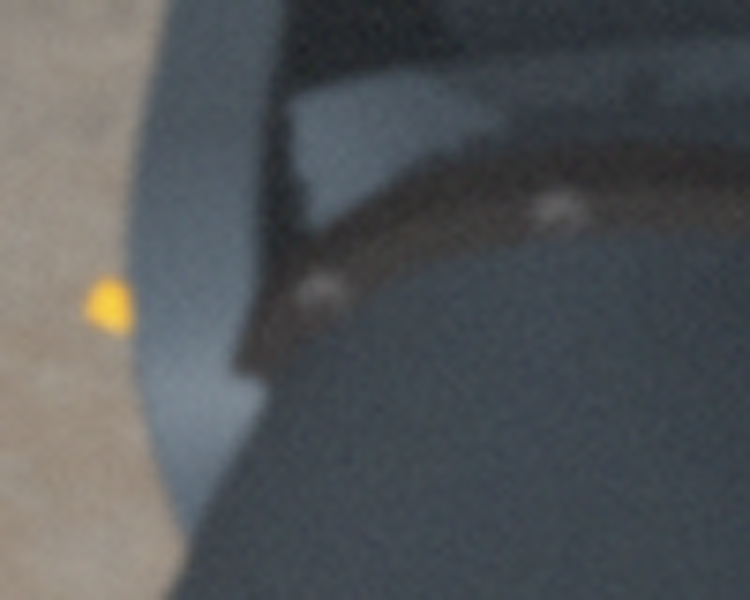

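```bash
python3 - <<'E'
from h import *
for th,o in((1.3,.05),(1.3,.0175),(.8,.0175),(.3,.0175),(0,.0175)): print(th,o,gp(th,.14,o),nyaw(th))
delta([*gp(1.3,.14,.05),.2],nyaw(1.3))
E
```

```text
1.3 0.05 [0.46681437 0.36694795] 2.7800392056911916
1.3 0.0175 [0.4972132  0.35545181] 2.7800392056911916
0.8 0.0175 [0.55890261 0.32276907] 2.2800392056911916
0.3 0.0175 [0.59737122 0.26451179] 1.7800392056911913
0 0.0175 [0.60506981 0.2230522 ] 1.4800392056911913
t 15.15 pos [0.5391 0.1163 0.2083] rot [-3.137e+00  1.000e-03  1.571e+00] gap 41.9 F [ 0.  -0.1 -0.5]
shift units [ 3.343 -0.963  0.112]
turn units [-0.0013 -0.0006 -0.3848]
```

```bash
python3 -m creep '[[[0.25,-0.07,0,0,0,0,1],[0.5,-0.15,0,0,0,0,1],[0.6,-0.17,0,0,0,0,1],[0.6,-0.17,0,0,0,0,1],[0.6,-0.17,0,0,0,0,1],[0.5,-0.15,0,0,0,0,1],[0.3,-0.1,0,0,0,0,1],[0,0,0,0,0,0,1],[0,0,0,0,0,-0.05,1],[0,0,0,0,0,-0.05,1]]]' 
python3 -m creep '[[[0,0,0,0,0,-0.05,1],[0,0,0,0,0,-0.05,1],[0,0,0,0,0,-0.05,1],[0,0,0,0,0,-0.05,1],[0,0,0,0,0,-0.05,1],[0,0,0,0,0,-0.04,1],[0,0,0,0,0,0,1],[0,0,0,0,0,0,1],[0,0,0,0,0,0,1],[0,0,0,0,0,0,1]]]' 
python3 - <<'E'
from h import *
delta([*gp(1.3,.14,.05),.094],nyaw(1.3))
E
```

```text
t: 16.4
position: [0.4561, 0.3816, 0.2027]
ee_rot: [-3.128, -0.0, 1.895]
ft_force: [0.7, -0.2, 0.4]
finger_gap: 0.004
t: 17.65
position: [0.4547, 0.3775, 0.2]
ee_rot: [-3.129, -0.014, 2.827]
ft_force: [0.0, -0.4, 0.1]
finger_gap: 0.006
t 17.65 pos [0.4547 0.3775 0.2   ] rot [-3.129 -0.014  2.827] gap 0.5 F [ 0.  -0.4  0.1]
shift units [-0.217 -0.065  1.411]
turn units [-0.0042 -0.0044  0.0151]
```

Descend at the same stand-off (about 60 mm outside the gate), then look.

```bash
python3 -m creep '[[[-0.1,-0.06,0,-0.004,-0.004,0.015,1],[0,0,0.2,0,0,0,1],[0,0,0.3,0,0,0,1],[0,0,0.3,0,0,0,1],[0,0,0.25,0,0,0,1],[0,0,0.15,0,0,0,1],[0,0,0.1,0,0,0,1],[0,0,0.04,0,0,0,1],[0,0,0,0,0,0,1],[0,0,0,0,0,0,1]]]' 
python3 - <<'E'
from h import *
from plant import imaging
delta([*gp(1.3,.14,.0175),.094],nyaw(1.3))
a=imaging.camera("scene")
A=a["frame"][90:210,140:290,::-1]
cv2.imwrite("pics/g9.png",cv2.resize(A,(750,600),interpolation=cv2.INTER_CUBIC))
E
```

```text
t: 18.9
position: [0.4605, 0.3696, 0.093]
ee_rot: [-3.141, -0.001, 2.774]
ft_force: [-0.3, 0.3, -0.3]
finger_gap: 0.003
t 18.9 pos [0.4605 0.3696 0.093 ] rot [-3.141e+00 -1.000e-03  2.774e+00] gap 0.3 F [-0.3  0.3 -0.3]
shift units [-0.524  0.    -0.014]
turn units [-0.     -0.0002 -0.0019]
```

View pics/g9.png

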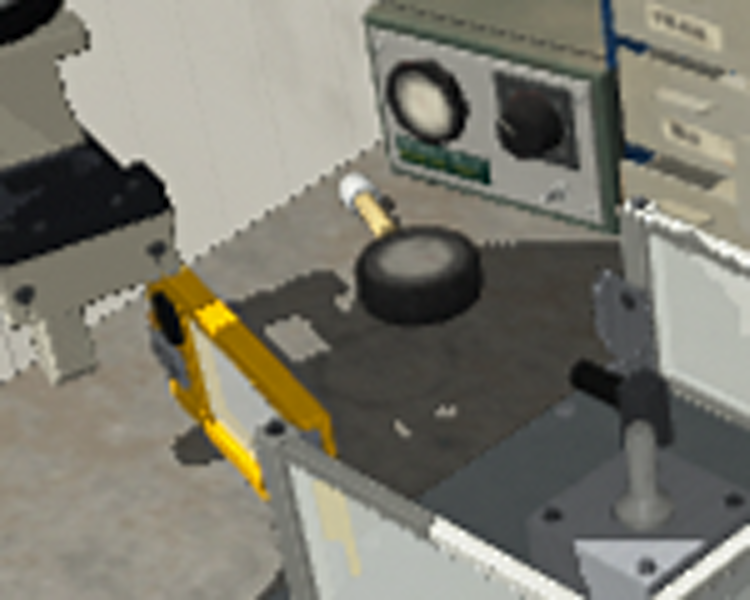

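The fingers, at crop (70,350), stand off the pad at (165,320). I approach gently and start to swing the gate.

```bash
python3 -m creep '[[[-0.13,0,-0.01,0,0,0,1],[-0.13,0,0,0,0,0,1],[-0.1,0,0,0,0,0,1],[-0.08,0,0,0,0,0,1],[-0.08,0,0,0,0,0,1],[-0.1,0,0,0,0,0.015,1],[-0.13,0,0,0,0,0.02,1],[-0.16,0,0,0,0,0.025,1],[-0.16,0,0,0,0,0.025,1],[-0.16,0,0,0,0,0.025,1]]]' 
cat > st.py <<'E'
from h import *
import sys
from plant import imaging,robot
o=robot.observe()
# theta such that tool centre is at distance 'out' of gate plane
v=o["position"][:2]-H; r=np.linalg.norm(v); out=.0175
th=np.arctan2(-v@ex,v@ey)-np.arcsin(out/r)
print("implied gate th",round(th,3),"along",round(np.sqrt(r*r-out*out),4),"yaw err",round(o["ee_rot"][2]-nyaw(th),3))
R=Ro.from_euler('xyz',o["ee_rot"]);print("tool F",R.inv().apply(o["ft_force"]).round(1))
delta([*gp(max(th-float(sys.argv[1]),-.3),.14,out),.094],nyaw(th-float(sys.argv[1])))
if len(sys.argv)>2:
    a=imaging.camera("scene")
    for t in np.array([0,-.1,.1])+th: print(round(t,3),proj(a,[*gp(t,.17,0),.102]))
    x,y,w=map(int,sys.argv[3:6])
    A=a["frame"][y:y+w*4//5,x:x+w,::-1]
    cv2.imwrite(f"pics/{sys.argv[2]}.png",cv2.resize(A,(750,600),interpolation=cv2.INTER_CUBIC))
E
python3 st.py .3 g10 140 90 150
```

```text
t: 20.2
position: [0.5485, 0.328, 0.0944]
ee_rot: [3.14, -0.001, 2.409]
ft_force: [-0.1, 0.4, 0.0]
finger_gap: 0.006
implied gate th 0.879 along 0.1373 yaw err 0.05
tool F [ 0.3  0.3 -0. ]
t 20.2 pos [0.5485 0.328  0.0944] rot [ 3.140e+00 -1.000e-03  2.409e+00] gap 0.5 F [-0.1  0.4  0. ]
shift units [-0.562 -0.007  0.005]
turn units [ 0.0004 -0.0002  0.1114]
0.879 [[200.85935341 130.26452729]]
0.779 [[208.38054875 129.55571538]]
0.979 [[193.32160624 131.36380368]]
```

View pics/g10.png

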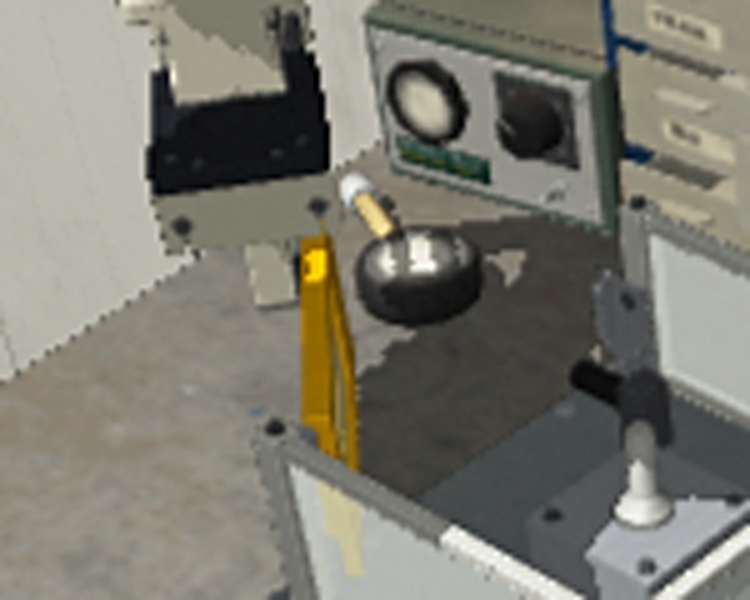

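The gate is swinging with the tool, its top edge now at crop (317,240). The tool is about square to it and the force is near zero.

```bash
python3 -m creep '[[[-0.09,0.01,0,0,0,0.018,1],[-0.09,0.01,0,0,0,0.018,1],[-0.09,0.01,0,0,0,0.018,1],[-0.09,0,0,0,0,0.018,1],[-0.09,0,0,0,0,0.017,1],[-0.09,0,0,0,0,0.017,1],[-0.08,0,0,0,0,0.016,1],[-0.07,0,0,0,0,0.014,1],[-0.05,0,0,0,0,0.01,1],[-0.03,0,0,0,0,0.006,1]]]' 
python3 st.py .1 g11 140 90 150
```

```text
t: 21.5
position: [0.585, 0.281, 0.0939]
ee_rot: [3.141, -0.001, 1.909]
ft_force: [-0.3, 0.1, -0.5]
finger_gap: 0.005
implied gate th 0.44 along 0.1351 yaw err -0.011
tool F [ 0.2 -0.3  0.5]
t 21.5 pos [0.585  0.281  0.0939] rot [ 3.141e+00 -1.000e-03  1.909e+00] gap 0.4 F [-0.3  0.1 -0.5]
shift units [-0.187  0.082 -0.002]
turn units [ 0.0001 -0.0003  0.0283]
0.44 [[233.10266286 130.0857526 ]]
0.34 [[239.9791003  131.10798888]]
0.54 [[225.99793933 129.45734942]]
```

View pics/g11.png

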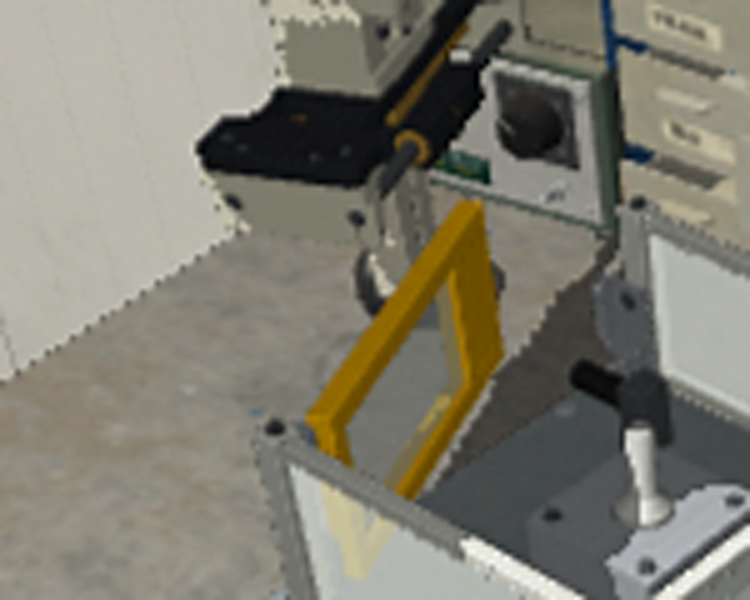

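The gate's free corner at crop (470,205) matches θ≈0.43, as the tool position implies. I continue to about 0.23.

```bash
python3 -m creep '[[[-0.05,0.02,0,0,0,0.008,1],[-0.06,0.02,0,0,0,0.009,1],[-0.06,0.02,0,0,0,0.009,1],[-0.06,0.01,0,0,0,0.009,1],[-0.05,0.01,0,0,0,0.008,1],[-0.05,0,0,0,0,0.008,1],[-0.03,0,0,0,0,0.005,1],[0,0,0,0,0,0,1],[0,0,0,0,0,0,1],[0,0,0,0,0,0,1]]]' 
python3 st.py .1
```

```text
t: 22.8
position: [0.5984, 0.2548, 0.0938]
ee_rot: [-3.141, -0.001, 1.72]
ft_force: [-0.3, -0.2, 0.2]
finger_gap: 0.005
implied gate th 0.23 along 0.1381 yaw err 0.011
tool F [-0.1 -0.3 -0.2]
t 22.8 pos [0.5984 0.2548 0.0938] rot [-3.141e+00 -1.000e-03  1.720e+00] gap 0.5 F [-0.3 -0.2  0.2]
shift units [-0.188  0.037 -0.003]
turn units [-0.0001 -0.0003  0.0352]
```

```bash
python3 -m creep '[[[-0.012,0.004,0,0,0,0.002,1],[-0.012,0.004,0,0,0,0.002,1],[-0.012,0.004,0,0,0,0.002,1],[-0.012,0.004,0,0,0,0.002,1],[-0.012,0.004,0,0,0,0.002,1],[-0.012,0.004,0,0,0,0.002,1],[-0.012,0.002,0,0,0,0.002,1],[-0.012,0,0,0,0,0.002,1],[-0.012,0,0,0,0,0.002,1],[-0.012,0,0,0,0,0.002,1]]]' 
python3 st.py .05
```

```text
t: 24.05
position: [0.6016, 0.2458, 0.0938]
ee_rot: [-3.141, -0.001, 1.654]
ft_force: [-0.1, 0.7, -0.1]
finger_gap: 0.006
implied gate th 0.163 along 0.1391 yaw err 0.011
tool F [ 0.7 -0.1  0.1]
t 24.05 pos [0.6016 0.2458 0.0938] rot [-3.141e+00 -1.000e-03  1.654e+00] gap 0.5 F [-0.1  0.7 -0.1]
shift units [-0.094  0.02  -0.003]
turn units [-0.0001 -0.0003  0.0194]
```

```bash
python3 -m creep '[[[-0.01,0.003,0,0,0,0.002,1],[-0.01,0.003,0,0,0,0.002,1],[-0.01,0.003,0,0,0,0.002,1],[-0.01,0.003,0,0,0,0.002,1],[-0.01,0.002,0,0,0,0.002,1],[-0.01,0.002,0,0,0,0.002,1],[-0.01,0,0,0,0,0.002,1],[0,0,0,0,0,0,1],[0,0,0,0,0,0,1],[0,0,0,0,0,0,1]]]' 
python3 st.py .05
```

```text
t: 25.3
position: [0.6031, 0.2406, 0.0938]
ee_rot: [-3.141, -0.002, 1.606]
ft_force: [-1.2, 1.9, 0.1]
finger_gap: 0.009
implied gate th 0.125 along 0.1397 yaw err 0.001
tool F [ 2.  -1.1 -0.1]
t 25.3 pos [0.6031 0.2406 0.0938] rot [-3.141e+00 -2.000e-03  1.606e+00] gap 0.8 F [-1.2  1.9  0.1]
shift units [-0.094  0.013 -0.003]
turn units [-0.0001 -0.0005  0.0163]
```

```bash
python3 -m creep '[[[-0.01,0.002,0,0,0,0.002,1],[-0.01,0.002,0,0,0,0.002,1],[-0.01,0.002,0,0,0,0.002,1],[-0.01,0.002,0,0,0,0.002,1],[-0.01,0.002,0,0,0,0.002,1],[0,0,0,0,0,0,1],[0,0,0,0,0,0,1],[0,0,0,0,0,0,1],[0,0,0,0,0,0,1],[0,0,0,0,0,0,1]]]' 
python3 st.py .05
```

```text
t: 26.55
position: [0.6037, 0.2376, 0.0938]
ee_rot: [-3.141, -0.003, 1.573]
ft_force: [-0.6, 4.6, 0.3]
finger_gap: 0.008
implied gate th 0.103 along 0.1399 yaw err -0.01
tool F [ 4.6 -0.6 -0.3]
t 26.55 pos [0.6037 0.2376 0.0938] rot [-3.141e+00 -3.000e-03  1.573e+00] gap 0.7 F [-0.6  4.6  0.3]
shift units [-0.093  0.012 -0.003]
turn units [-0.0002 -0.0009  0.0126]
```

```bash
python3 -m creep '[[[-0.012,0.002,0,0,0,0.002,1],[-0.012,0.002,0,0,0,0.002,1],[-0.012,0.002,0,0,0,0.002,1],[-0.012,0.002,0,0,0,0.002,1],[0,0,0,0,0,0,1],[0,0,0,0,0,0,1],[0,0,0,0,0,0,1],[0,0,0,0,0,0,1],[0,0,0,0,0,0,1],[0,0,0,0,0,0,1]]]' 
python3 st.py .05
```

```text
t: 27.8
position: [0.604, 0.2367, 0.0938]
ee_rot: [-3.141, -0.007, 1.546]
ft_force: [-0.8, 3.3, -1.1]
finger_gap: 0.006
implied gate th 0.097 along 0.1401 yaw err -0.031
tool F [ 3.2 -0.9  1.2]
t 27.8 pos [0.604  0.2367 0.0938] rot [-3.141 -0.007  1.546] gap 0.6 F [-0.8  3.3 -1.1]
shift units [-0.093  0.011 -0.003]
turn units [-0.0001 -0.0024  0.0061]
```

```bash
python3 -m creep '[[[0,0,0,0,-0.002,0,1],[0,0,0,0,0,0,1],[0,0,0,0,0,0,1],[0,0,0,0,0,0,1],[0,0,0,0,0,0,1],[-0.015,0,0,0,0,0,1],[-0.015,0,0,0,0,0,1],[-0.02,0,0,0,0,0,1],[-0.02,0,0,0,0,0,1],[-0.02,0,0,0,0,0,1]]]' 
python3 st.py .05
```

```text
t: 29.05
position: [0.6042, 0.2315, 0.0938]
ee_rot: [3.14, -0.004, 1.546]
ft_force: [-0.2, 7.0, -1.9]
finger_gap: 0.005
implied gate th 0.06 along 0.1397 yaw err 0.006
tool F [ 7.  -0.4  1.9]
t 29.05 pos [0.6042 0.2315 0.0938] rot [ 3.14  -0.004  1.546] gap 0.5 F [-0.2  7.  -1.9]
shift units [-0.094  0.013 -0.003]
turn units [ 0.0005 -0.0013  0.0178]
```

```bash
python3 -m creep '[[[-0.015,0,0,0,-0.001,0.001,1],[-0.015,0,0,0,0,0.001,1],[-0.015,0,0,0,0,0.001,1],[-0.015,0,0,0,0,0.001,1],[-0.015,0,0,0,0,0.001,1],[-0.015,0,0,0,0,0.001,1],[-0.015,0,0,0,0,0.001,1],[-0.015,0,0,0,0,0.001,1],[-0.015,0,0,0,0,0.001,1],[-0.015,0,0,0,0,0.001,1]]]' 
python3 st.py .05
```

```text
t: 30.3
position: [0.6046, 0.2299, 0.094]
ee_rot: [3.135, -0.018, 1.512]
ft_force: [-0.2, 12.2, -2.3]
finger_gap: 0.005
implied gate th 0.048 along 0.1399 yaw err -0.017
tool F [12.2 -0.9  2.5]
t 30.3 pos [0.6046 0.2299 0.094 ] rot [ 3.135 -0.018  1.512] gap 0.5 F [-0.2 12.2 -2.3]
shift units [-0.093  0.012 -0.002]
turn units [ 0.0021 -0.0057  0.0106]
```

```bash
python3 -m creep '[[[-0.015,0,0,0.001,-0.001,0,1],[-0.015,0,0,0,-0.001,0,1],[-0.015,0,0,0,-0.001,0,1],[-0.015,0,0,0,-0.001,0,1],[-0.017,0,0,0,-0.001,0,1],[-0.017,0,0,0,-0.001,0,1],[-0.018,0,0,0,-0.001,0,1],[-0.018,0,0,0,-0.001,0,1],[-0.018,0,0,0,-0.001,0,1],[-0.018,0,0,0,-0.001,0,1]]]' 
python3 st.py .05 g12 140 90 150
```

```text
t: 31.55
position: [0.6045, 0.2299, 0.0938]
ee_rot: [3.131, -0.006, 1.512]
ft_force: [-0.0, 13.3, -3.2]
finger_gap: 0.007
implied gate th 0.049 along 0.1398 yaw err -0.017
tool F [13.2 -0.8  3.2]
t 31.55 pos [0.6045 0.2299 0.0938] rot [ 3.131 -0.006  1.512] gap 0.6 F [-0.  13.3 -3.2]
shift units [-0.093  0.013 -0.003]
turn units [ 0.0032 -0.002   0.0105]
0.049 [[258.24271359 136.2936868 ]]
-0.051 [[263.75860365 138.81642704]]
0.149 [[252.30707135 134.14546504]]
```

View pics/g12.png

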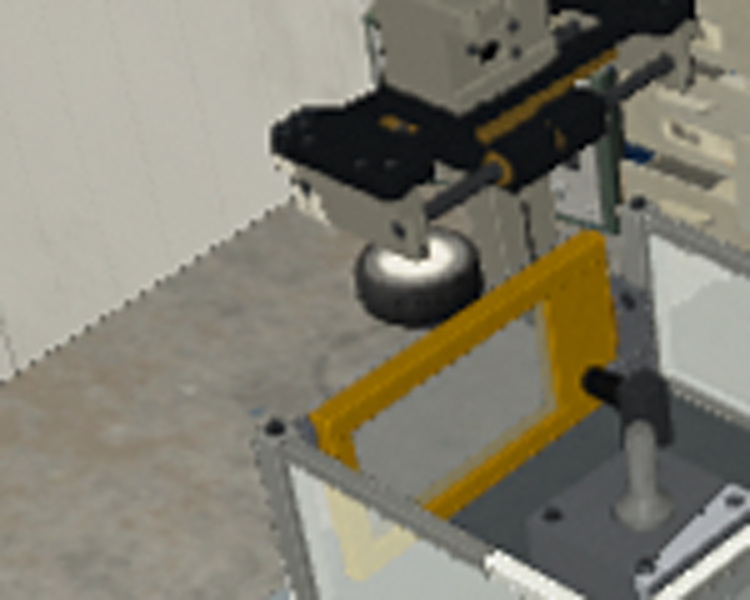

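The gate is nearly shut, its free corner at crop (595,237), with the buffer just touching it. It has stalled at 13 N on the bevel, so I raise the push slightly.

```bash
python3 -m creep '[[[-0.018,0,0,0.002,-0.001,0,1],[-0.019,0,0,0,-0.001,0,1],[-0.02,0,0,0,-0.001,0,1],[-0.02,0,0,0,-0.001,0,1],[-0.021,0,0,0,-0.001,0,1],[-0.021,0,0,0,-0.001,0,1],[-0.021,0,0,0,-0.001,0,1],[-0.021,0,0,0,-0.001,0,1],[-0.021,0,0,0,-0.001,0,1],[-0.021,0,0,0,-0.001,0,1]]]' 
python3 st.py .05
```

```text
t: 32.85
position: [0.6045, 0.23, 0.0938]
ee_rot: [3.13, 0.001, 1.512]
ft_force: [0.8, 13.8, -3.7]
finger_gap: 0.003
implied gate th 0.049 along 0.1398 yaw err -0.017
tool F [13.8 -0.1  3.7]
t 32.85 pos [0.6045 0.23   0.0938] rot [3.130e+00 1.000e-03 1.512e+00] gap 0.3 F [ 0.8 13.8 -3.7]
shift units [-0.093  0.014 -0.003]
turn units [0.0037 0.0003 0.0105]
```

```bash
python3 -m creep '[[[-0.021,0,0,0.002,0,0,1],[-0.022,0,0,0.001,0,0,1],[-0.023,0,0,0.001,0,0,1],[-0.024,0,0,0,0,0,1],[-0.024,0,0,0,0,0,1],[-0.025,0,0,0,0,0,1],[-0.025,0,0,0,0,0,1],[-0.025,0,0,0,0,0,1],[-0.025,0,0,0,0,0,1],[-0.025,0,0,0,0,0,1]]]' 
python3 st.py .05
```

```text
t: 34.1
position: [0.6045, 0.2297, 0.0941]
ee_rot: [3.134, -0.028, 1.513]
ft_force: [0.1, 16.4, -3.5]
finger_gap: 0.002
implied gate th 0.047 along 0.1398 yaw err -0.014
tool F [16.3 -0.9  3.9]
t 34.1 pos [0.6045 0.2297 0.0941] rot [ 3.134 -0.028  1.513] gap 0.2 F [ 0.1 16.4 -3.5]
shift units [-0.093  0.013 -0.001]
turn units [ 0.0024 -0.0089  0.0114]
```

There is no motion at 16 N, so this may already be the stop behind a snapped latch. I back off and look at where the gate rests.

```bash
python3 -m creep '[[[0.02,0,0,0.002,-0.008,0,1],[0.03,0,0,0,0,0,1],[0.05,0,0,0,0,0,1],[0.08,0,0,0,0,0,1],[0.1,0,0,0,0,0,1],[0.1,0,0,0,0,0,1],[0,0,0,0,0,0,1],[0,0,0,0,0,0,1],[0,0,0,0,0,0,1],[0,0,0,0,0,0,1]]]' 
python3 st.py .05 g13 190 110 100
python3 - <<'E'
from h import *
from plant import imaging
a=imaging.camera("scene")
for t in (-.06,0,.03,.05,.07,.09,.12): print(t,proj(a,[[*gp(t,.17,-.006),.102],[*gp(t,.17,.006),.102],[*gp(t,.17,-.006),.016],[*gp(t,.0,-.006),.102]]).round(1).tolist())
E
```

```text
t: 35.35
position: [0.6066, 0.2585, 0.094]
ee_rot: [3.139, -0.001, 1.513]
ft_force: [-0.4, 0.0, 0.6]
finger_gap: 0.006
implied gate th 0.247 along 0.1471 yaw err -0.215
tool F [ 0.  -0.4 -0.6]
t 35.35 pos [0.6066 0.2585 0.094 ] rot [ 3.139e+00 -1.000e-03  1.513e+00] gap 0.6 F [-0.4  0.   0.6]
shift units [-0.11  -0.063 -0.   ]
turn units [ 0.0007 -0.0003 -0.0524]
0.247 [[246.10378698 132.40418719]]
0.147 [[252.40400724 134.17650054]]
0.347 [[239.48190709 131.01938781]]
-0.06 [[266.1, 140.0], [262.4, 138.1], [269.2, 171.3], [204.5, 175.2]]
0 [[262.9, 138.4], [259.0, 136.6], [266.2, 169.6], [204.6, 175.1]]
0.03 [[261.3, 137.6], [257.3, 135.9], [264.7, 168.8], [204.7, 175.0]]
0.05 [[260.2, 137.1], [256.2, 135.4], [263.6, 168.3], [204.7, 175.0]]
0.07 [[259.1, 136.6], [255.0, 135.0], [262.5, 167.8], [204.8, 175.0]]
0.09 [[257.9, 136.1], [253.8, 134.6], [261.4, 167.3], [204.8, 175.0]]
0.12 [[256.2, 135.5], [251.9, 134.0], [259.8, 166.6], [204.9, 174.9]]
```

View pics/g13.png

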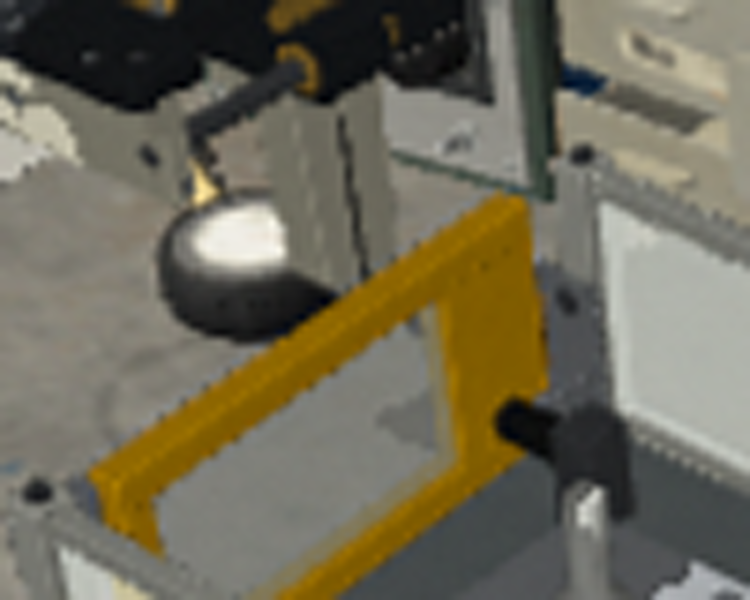

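The gate stayed shut after I let go. Its inner top corner is at crop (528,205), about px (260.5,137.5), which puts θ at about 0.04; unlatched would be ≥0.09, near px (258,136). I measure this more exactly, with the arm lifted clear so the top camera can help.

```bash
python3 -m creep '[[[0.2,0,0,0,0,0,1],[0.2,0,0,0,0,0,1],[0.1,0,-0.2,0,0,0,1],[0,0,-0.5,0,0,0,1],[0,0,-0.7,0,0,0,1],[0,0,-0.7,0,0,0,1],[0,0,-0.5,0,0,0,1],[0,-0.5,-0.2,0,0,0,1],[0,-0.6,0,0,0,0,1],[0,-0.6,0,0,0,0,1]]]' 
python3 -m creep '[[[0,-0.7,0,0,0,0,1],[0,-0.7,0,0,0,0,1],[0,-0.7,0,0,0,0,1],[0.3,-0.7,0,0,0,0,1],[0.5,-0.5,0,0,0,0,1],[0.5,-0.3,0,0,0,0,1],[0.3,0,0,0,0,0,1],[0,0,0,0,0,0,1],[0,0,0,0,0,0,1],[0,0,0,0,0,0,1]]]' 
python3 - <<'E'
from h import *
from plant import imaging
a=imaging.camera("scene");b=imaging.camera("top")
for n in("gate_push","gate_hinge","nest","wheel_bolt","valve_stem_1","torch"):
  for c,d in(("scene",a),("top",b)):
    for r in imaging.tip_of(n,c)[:3]: print(n,c,round(r["score"],2),np.round(r["uv"],1),atz(d,r["uv"],dict(gate_push=.078,gate_hinge=.078,nest=.037,wheel_bolt=.0).get(n,0))[:2].round(3))
cv2.imwrite("pics/f1.png",a["frame"][:,:,::-1])
A=a["frame"][110:210,190:315,::-1];cv2.imwrite("pics/f2.png",cv2.resize(A,(750,600),interpolation=cv2.INTER_CUBIC))
B=b["frame"][120:260,180:355,::-1]
for t in (-.06,0,.03,.05,.07,.09,.12): print(t,proj(b,[[*gp(t,.17,-.006),.102],[*gp(t,.17,.006),.102],[*gp(t,0,.006),.102]]).round(1).tolist())
cv2.imwrite("pics/f3.png",cv2.resize(B,(750,600),interpolation=cv2.INTER_CUBIC))
E
```

```text
t: 36.7
position: [0.4788, 0.3096, 0.3181]
ee_rot: [3.133, -0.005, 1.514]
ft_force: [-0.7, -0.3, -0.2]
finger_gap: 0.005
t: 37.95
position: [0.203, 0.4488, 0.3274]
ee_rot: [3.125, -0.016, 1.518]
ft_force: [0.5, 0.0, 0.6]
finger_gap: 0.002
gate_push scene 0.95 [247.1 151.8] [0.599 0.218]
gate_push top 0.93 [219.  151.3] [0.616 0.226]
gate_hinge scene 0.75 [206.2 182.7] [0.467 0.217]
gate_hinge top 0.97 [218.6 218.3] [0.464 0.217]
nest scene 0.75 [273.2 193.6] [0.552 0.112]
nest top 0.97 [269.7 186.6] [0.545 0.114]
nest top 0.2 [216.9 217.8] [0.469 0.232]
wheel_bolt scene 0.78 [385.7 272. ] [ 0.515 -0.177]
wheel_bolt scene 0.6 [363.1 290.3] [ 0.454 -0.163]
wheel_bolt scene 0.44 [267.8 194.1] [0.578 0.151]
wheel_bolt top 0.47 [386.5 226.2] [ 0.461 -0.166]
wheel_bolt top 0.4 [268.3 188.8] [0.547 0.122]
valve_stem_1 scene 0.47 [390. 224.] [ 0.637 -0.124]
valve_stem_1 top 0.39 [218.4 154.2] [0.631 0.248]
torch scene 0.78 [226.9 263.1] [0.37  0.089]
torch top 0.77 [278.  265.8] [0.363 0.091]
-0.06 [[234.7, 141.9], [229.3, 141.0], [212.6, 216.4]]
0 [[230.2, 141.1], [224.7, 140.5], [212.6, 216.6]]
0.03 [[227.9, 140.8], [222.4, 140.3], [212.6, 216.7]]
0.05 [[226.3, 140.6], [220.9, 140.3], [212.6, 216.7]]
0.07 [[224.8, 140.5], [219.3, 140.2], [212.6, 216.8]]
0.09 [[223.2, 140.4], [217.8, 140.2], [212.6, 216.8]]
0.12 [[220.9, 140.3], [215.5, 140.3], [212.6, 216.9]]
```

View pics/f1.png

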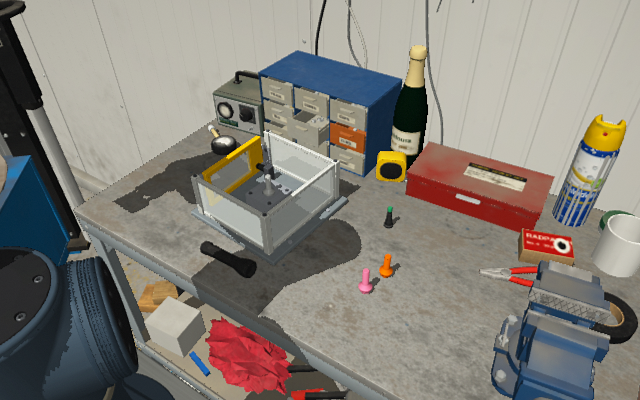

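View pics/f2.png

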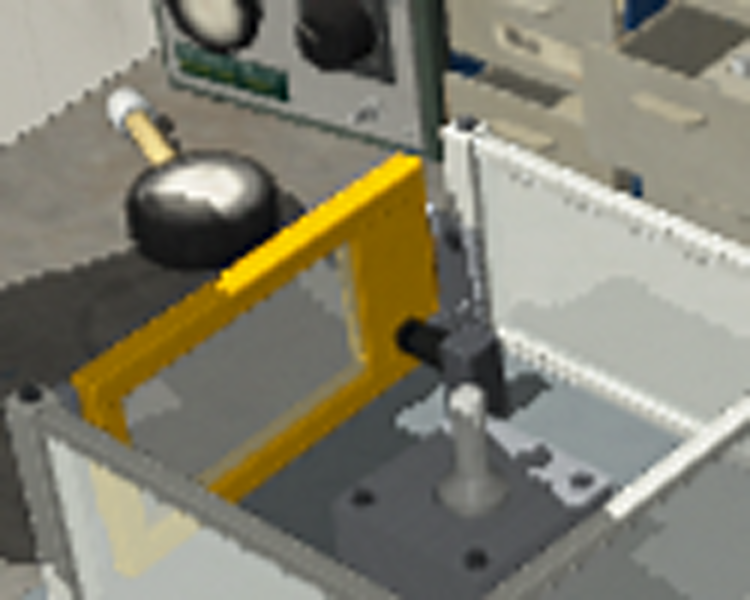

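View pics/f3.png

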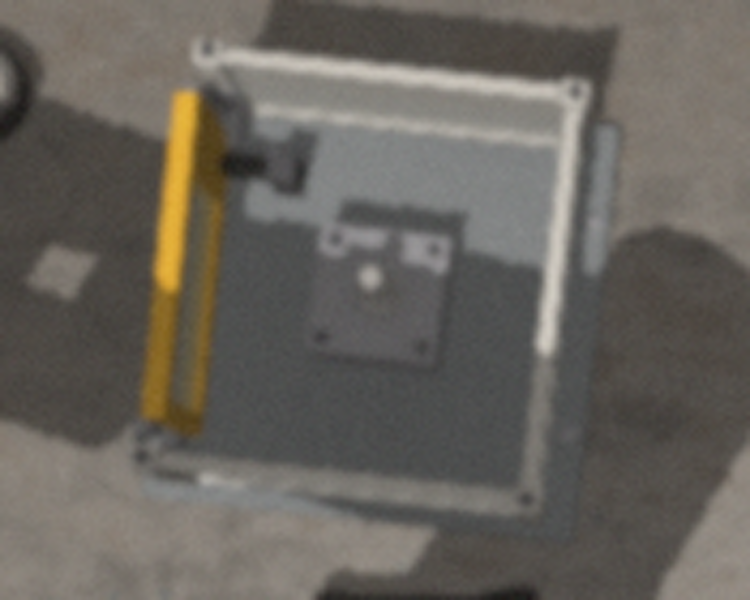

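```bash
python3 - <<'E'
from h import *
from scipy.optimize import least_squares
f=cv2.imread("pics/f1.png"); g=cv2.resize(cv2.imread("pics/g12.png"),(150,120),interpolation=cv2.INTER_AREA)
F=f[90:210,140:290]
def right(im):
    h=cv2.cvtColor(im,cv2.COLOR_BGR2HSV); s=h[...,1].astype(float)*((h[...,0]>10)&(h[...,0]<35))
    out=[]
    for y in range(55,70): # rows 145..160
        row=s[y,100:130]; k=[i for i in range(30) if row[i]>120]; out.append(140+100+max(k) if k else -1)
    return out
print(right(F));print(right(g))
def top(im):
    h=cv2.cvtColor(im,cv2.COLOR_BGR2HSV); m=(h[...,0]>10)&(h[...,0]<35)&(h[...,1]>120)
    return [90+next((y for y in range(35,100) if m[y,x]),-1) for x in range(70,120,5)]
print(top(F));print(top(g))
# top camera edge fit
from plant import imaging
b=imaging.camera("top"); im=b["frame"].astype(float); yel=im[...,0]-im[...,2]
pts=[]
for y in range(150,210,3):
    r=yel[y,200:235]; gr=np.gradient(r); i=int(np.argmax(gr[:25])); 
    w=gr[max(i-2,0):i+3]; pts.append((200+np.sum(np.arange(max(i-2,0),i+3)*w)/w.sum(),y))
pts=np.array(pts); print(pts[::4].round(1))
W=np.array([atz(b,p,.102)[:2] for p in pts]); k=np.polyfit(W[:,0],W[:,1],1); print("edge angle deg",np.degrees(np.arctan(k[0])), "theta",np.arctan(k[0])-(PSI+np.pi/2), "resid",(W[:,1]-np.polyval(k,W[:,0])).std())
# compare posts 4 screws in top: (hinge post / strike post)
E
```

```text
[260, 260, 261, 261, 261, 262, 262, 262, 262, 262, 262, 262, 262, 262, 262]
[261, 261, 261, 261, 262, 262, 262, 262, 262, 262, 263, 263, 263, 263, 262]
[166, 163, 160, 157, 153, 149, 146, 143, 139, 136]
[167, 163, 160, 157, 153, 150, 125, 143, 140, 137]
[[219.2 150. ]
 [217.9 162. ]
 [216.5 174. ]
 [215.9 186. ]
 [214.2 198. ]]
edge angle deg -1.8185579864365293 theta 0.059017296601949445 resid 0.00031257056065280394
```

```bash
python3 - <<'E'
import cv2,numpy as np
a=cv2.imread("pics/scene0.png");g=cv2.imread("pics/f1.png")
c=lambda im:cv2.resize(im[145:185,240:285],(375,333),interpolation=cv2.INTER_NEAREST)
cv2.imwrite("pics/buf.png",cv2.hconcat([c(a),c(g)]))
E
```

```text
(no output)
```

View pics/buf.png

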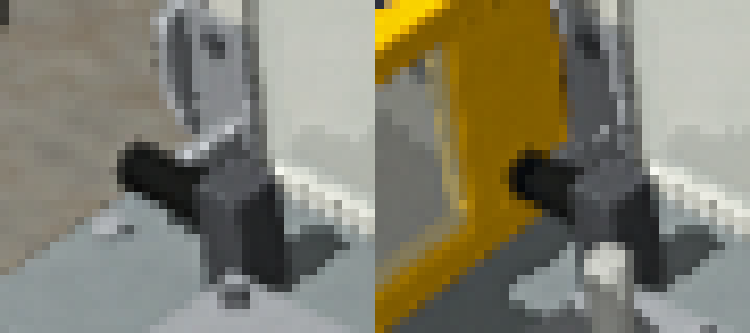

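With the arm clear, the buffer tip is at column 256.2, against 254.2 when the gate was open. The sprung buffer is therefore still compressed while the freely swinging gate stays put, so the latch is holding it. The bolt is upright in the recess at scene (268,180–193). The valve stem at (389,220) and the torch at (227,262) are where they were. I hand in.

```bash
python3 -c "
from plant import robot
print(robot.observe()['t'],robot.sign_off())"
```

```text
the job is handed in; nothing more can be done
38.7 None
```

I stood the bright steel wheel bolt head down in the recess and let go of it with the gate open at about 1.3 rad. I then swung the gate shut on its push pad, moved the arm clear and handed in at 38.7 s.

**Bolt and bystanders:** The last pictures show the bolt upright in the recess. The valve stem and torch look unmoved, and I did not touch the orange and pink look-alikes.

**Gate:** It stayed shut after I let go, at about 0.04 rad in the scene camera and about 0.06 rad in the top camera. Both are below the 0.075 limit, but the top-camera figure is near it given its error of about 0.01. The sprung buffer is visibly still compressed, so the latch is holding.

**Push force:** The highest reading was 16.4 N at the stop, against the 22 N limit. I only read it at the end of each call, so a higher peak in between is possible.

**What did not fully agree:** I never saw the latch snap in the force readings. The rise in force also came later in the swing than the task's figures suggest. I judged the gate latched from the rigid stop and from where it rests now, with the buffer compressed.

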